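# Spring clip held gaping over the domino score card

### The arm

A 6-joint arm with a two-finger parallel gripper is mounted at the origin on the work surface. World frame = base frame: x ahead of the robot, y to its left, z up, the work surface at z = 0. Lengths are in mm, angles in rad, forces in N, time in s.
With the tool pointing down it reaches from about 400 to 925 mm from the base axis. Payload 12.5 kg.
Tool frame: the origin (TCP) lies midway between the tips of the shut fingers; the grasp point (between the pads) lies 19 mm behind it; z points along the fingers, y is the line along which they close (so a half turn about z gives the same grasp; the last joint's range is limited). The gripper opens to 95 mm and grips with 3 to 60 N. Pads are 20 mm wide; open, the fingers measure 119 mm over their backs; the gripper's body (75 mm by 180 mm) begins 59 mm behind the grasp point.
Start: joints at [1.083, 0.491, 1.559, -0, 1.092, -0.106], TCP at [232.855, 580.022, 214.661] pointing down, gripper open.
Joint ranges: [-3.1, 3.1], [-0.84, 2.19], [0.05, 2.79], [-1.13, 4.28], [0.06, 2.93], [-2.69, 2.69]. Speed limits (rad/s): [2.22, 2.22, 2.79, 3.14, 3.14, 3.14].

### API

Orientations are given as [roll, pitch, yaw] about the fixed x, y, z axes, in that order (R = Rz(yaw) Ry(pitch) Rx(roll)).
In Python, from cell import * gives the robot as it stands.
- The arm moves only by the tool servo_tool, never from a script. Its argument "moves" is one flat list of numbers, 5 for each row, row after row: the shift along the world's x, y, z as a fraction of full scale, then the turn about the world's z as a fraction of full scale, then the opening, from 0 (shut) to 1 (fully open). A call has 1 to 12 rows; each row is the pose to reach, as a shift and turn from the pose commanded when the call began, turning the shorter way round; what a row does not reach only later rows make up. Full scale, the value 1, is 400 mm for a shift and 180 degrees for a turn. A row lasts 1/12 s, in which the tool goes at most 41.7 mm and 7.16 degrees, less where a joint would pass 70% of its speed; a pose out of reach is approached as far as the arm can. A call with a number of a shift or a turn outside -1 to 1 is refused whole. A call with a gripper value outside its range is refused whole. The fingers move at their own pace and stop on an object; the grip force is fixed at half the most. Time passes only in rows, so rows that repeat a pose let the fingers close. It gives the time, the measured TCP pose, the force, the opening and the grip force at its end, in the units of the state.
- state(): the state, without advancing time (a new reading comes with each control period).
- read_camera(name): name is "scene" or "top" or "wrist"; returns (picture, depth): 384x512x3 uint8, blue, green, red; 384x512 float32, mm along the optical axis (not along the pixel's ray), 0 where there is no reading.
- get_calibration(name): a dict with "K" (3x3 intrinsics, pixels), "R" (3x3) and "t" (3): a world point X has camera coordinates R X + t. Camera axes: x right, y down, z forward; pixel columns grow to the right and rows downward; lengths in mm; the calibration is good to about 2 mm. A picture is of the moment at which its call begins: read the wrist's pose just before it. get_calibration takes no time and is no camera call; for the wrist camera it gives the pose at the moment of the call.
- job_done(): hands the job in; it is judged then, once.
The state is a dict: "t": time; "joints": joint angles; "qvel": joint speeds; "tau": joint torques, N m; "eef_pos": TCP position; "tcp_rot": TCP orientation; "ft_force": force on the tool from outside, world axes, zero at the start; "moment": the same for the moment, N m; "opening": opening from 0.0 (shut) to 1.0 (fully open); "grip_force": force on a finger pad.
Only numpy, scipy, OpenCV 4.12 (cv2) and the standard library are available. Lean on these libraries where they do the work, as an engineer would, in place of code of your own. Each camera call takes 0.05 s, during which the arm holds its last target. There are 200 camera calls.

### The job

Take the steel spring clip off the front wall of the domino case: squeeze its two handles so that the jaws spread, and lift it clear. Keep it squeezed, bring it over the upright score card and lower it until the middle of the card's top edge is well between the open jaws, one jaw on each side and neither touching the card. Finish there, still holding the clip gaping around the card edge so that I can slip tonight's score sheet in, and leave the case, the card stand and the other bar things where they are.

Things in the scene. Friction and masses are not known exactly. Their poses are not given: they have to be found in the camera images.
- clip: Plain steel spring clip, 85 g, 56 mm wide: two mirror-image leaves on a round spring barrel (10 mm diameter). Origin on the barrel axis, mid-width; z up the handles, y along barrel and jaw edges, x from leaf to leaf (the handles are squeezed and the jaws spread along x). At the start it sits shut and upright on the case's front wall, handles up, origin 9 mm above the rim
- clip_handle_a (a point): end of the handle plate on the clip's +x side, 42 mm above the barrel axis, mid-width, outer face. The handle plates are 40 mm wide (along y). Over their outsides the ends are 42 mm apart on the case wall, 49 mm when shut on nothing, 20 mm fully squeezed
- clip_handle_b (a point): the same on the -x side. The squeezing fingers may push the clip some 5 mm down along themselves. Squeezing the ends takes about 6 N per finger at first and 10 N to the stop (15 N if pressed halfway down the plates); at the stop the two plates stand parallel, reaching from 3 to 46 mm above the barrel axis
- clip_lip_a (a point): centre of the round lip (radius 2 mm, 56 mm wide) that ends the jaw on the clip's +x side, mid-width, 38 mm below the barrel axis when shut, 35 mm when fully spread; at the start 29 mm below the case wall's rim
- clip_lip_b (a point): the same on the -x side. The lip centres are 4 mm apart when shut, 10 mm on the case wall, 28 mm fully spread (24 mm clear gap)
- domino_case: open varnished cedar case 130 (x) x 210 (y) x 70 mm high, walls 6 mm thick, about 1.4 kg, loose on the counter; dominoes inside up to 30 mm above the counter. Origin under its centre. Its front wall is the long wall on its -x side (wall mid-plane at x = -62 mm, running along y); the clip sits on that wall, up to 45 mm to either side of its middle
- score_stand: slotted cedar block 55 (x) x 130 (y) x 28 mm high, about 0.7 kg, loose on the counter, holding a stiff white score card upright; origin under its centre. Card: 3 mm thick (along x), 105 mm wide (along y), its top edge 160 mm above the counter; it cannot come out of the block
- card_top (a point): middle of the card's top edge (160 mm above the counter), axes as the stand: x square to the card's faces, y along the top edge, z up
- beer_bottle_1: brown beer bottle, 62 mm diameter, 230 mm high; origin under its centre; a bystander
- beer_bottle_2: brown beer bottle, 62 mm diameter, 230 mm high; origin under its centre; a bystander
- shaker: chrome cocktail shaker, 86 mm diameter, 208 mm high; origin under its centre; a bystander
- saucers: stack of six white saucers, 142 mm diameter, 50 mm high; origin under its centre; a bystander
There are look-alikes about, which are no part of the job. Leave any turquoise look-alike of the score_stand alone.

How it is judged (in metres and radians):
On the way:
1. the clip, squeezed open (lip centres more than 14 mm apart), is lifted clear of the case: its barrel at least 40 mm above the wall's rim, in the fingers (distance between clip_lip_a and clip_lip_b above 0.014 m and z of clip in the frame of domino_case above 0.11 m and contact force between clip and domino_case below 0.3 N and contact force between the fingers and clip above 2 N), for 0.2 s.
At the end, for the whole second after the job is handed in: Clip only in the fingers, gaping around the card's top edge: lip centres over 5 mm either side of the card's mid-plane and over 7 mm below the edge, clip within 25 mm of mid-edge and 0.2 rad of square, not touching the card, still; case and stand upright within 20 mm of their starts (((x of clip_lip_a in the frame of card_top above 0.005 m and x of clip_lip_b in the frame of card_top below -0.005 m) or (x of clip_lip_b in the frame of card_top above 0.005 m and x of clip_lip_a in the frame of card_top below -0.005 m)) and z of each of clip_lip_a, clip_lip_b in the frame of card_top below -0.007 m and y of clip in the frame of card_top between -0.025 and 0.025 m and angle between the y axis of clip and the y axis of score_stand, either way round below 0.2 rad and contact force between clip and score_stand below 0.3 N and contact force between the fingers and clip above 2 N and linear speed of clip below 0.03 m/s and distance of each of score_stand, domino_case from where it was at the start of the episode below 0.02 m and angle between each of score_stand, domino_case's own z axis and vertical below 0.05 rad); the arm keeps its last pose, push and grip.
It fails at once if the domino case is dragged, lifted or tipped (20 mm, 0.2 rad) (distance of domino_case from where it was at the start of the episode above 0.02 m or angle between domino_case's own z axis and vertical above 0.2 rad).
It fails at once if the card stand is pushed or tipped (20 mm, 0.2 rad) (distance of score_stand from where it was at the start of the episode above 0.02 m or angle between score_stand's own z axis and vertical above 0.2 rad).
It fails at once if a bottle, the shaker or the saucers are shoved or tipped (20 mm, 0.2 rad) (distance of any of beer_bottle_1, beer_bottle_2, shaker, saucers from where it was at the start of the episode above 0.02 m or angle between any of beer_bottle_1, beer_bottle_2, shaker, saucers's own z axis and vertical above 0.2 rad).
It also fails if it takes over 40 s, if anything falls off the work surface, if the arm or the gripper's body presses on something with over 40 N, if the wrist force passes 120 N, or if a joint passes its speed limit or range.

## Working session

There is one attempt and no reset: what is moved stays moved. The work goes in short steps, Python scripts to look and compute and a tool call to move; the robot and the scene stay as the last step left them, time stands still between calls to the robot, and variables do not carry over. Pictures are saved under pics/ and viewed, at most 10 in all, crops included, and the job is handed in when it is done.

Besides the shell and the picture viewer there is one more tool, called after "Emit:" in YAML: its name, and indented under it one key for each argument. servo_tool: Moves the arm, as the interface text tells. Its arguments: {"type":"object","properties":{"moves":{"type":"array"}},"required":["moves"]}

```bash
mkdir -p pics; cat > h.py <<'E'
from cell import *
import numpy as np, cv2
def grab(n):
    c=get_calibration(n); p,d=read_camera(n); np.savez(n+'.npz',p=p,d=d,**{k:np.array(c[k]) for k in('K','R','t')}); return p,d
def load(n):
    return np.load(n+'.npz')
def cloud(z):
    d=z['d'];K,R,t=z['K'],z['R'],z['t']
    v,u=np.mgrid[:d.shape[0],:d.shape[1]]
    X=np.stack([(u-K[0,2])/K[0,0]*d,(v-K[1,2])/K[1,1]*d,d],-1)
    return (X-t.reshape(3))@R
E
python3 - <<'E'
from h import *
for n in('top','scene'):
    p,d=grab(n); cv2.imwrite(f'pics/{n}1.png',cv2.resize(p,(800,600)))
print(state())
E
```

```text
{'t': 0.1, 'joints': array([ 1.08339139e+00,  4.91469392e-01,  1.55937177e+00,  9.74297655e-06,
        1.09166510e+00, -1.05650337e-01]), 'qvel': array([-0.00140659, -0.00221959, -0.00116226,  0.00039743, -0.00121703,
       -0.00199943]), 'tau': array([ 1.71565836e-03, -6.13626122e+01, -2.58604610e+01,  6.93353964e-02,
        4.70776227e-02,  1.07876937e-05]), 'eef_pos': array([232.75632852, 579.83006429, 214.14451018]), 'tcp_rot': array([-3.14068505e+00, -1.04936788e-04,  2.75983351e+00]), 'ft_force': array([-0.48634726,  0.05385314,  0.61581685]), 'moment': array([ 0.03136585, -0.0901515 ,  0.01804929]), 'grip_force': 0.0, 'opening': 0.9980631417596335}
```

View pics/top1.png

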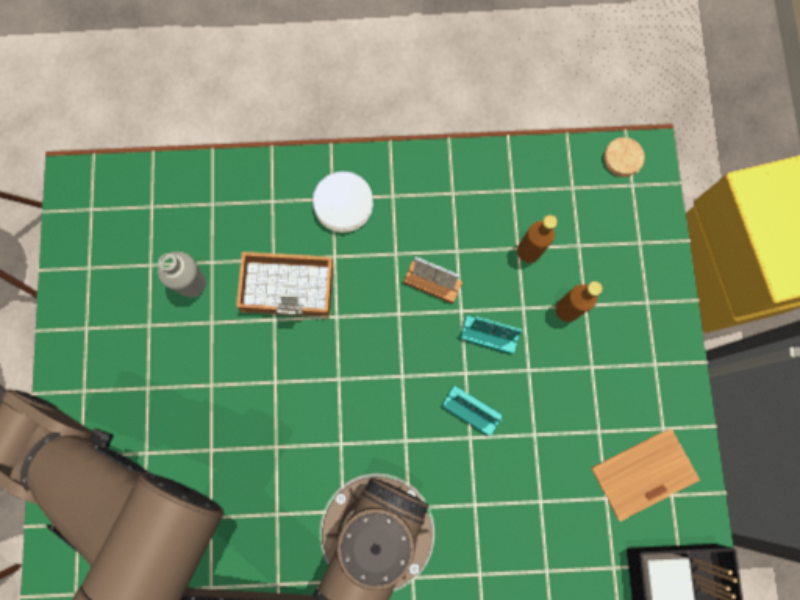

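View pics/scene1.png

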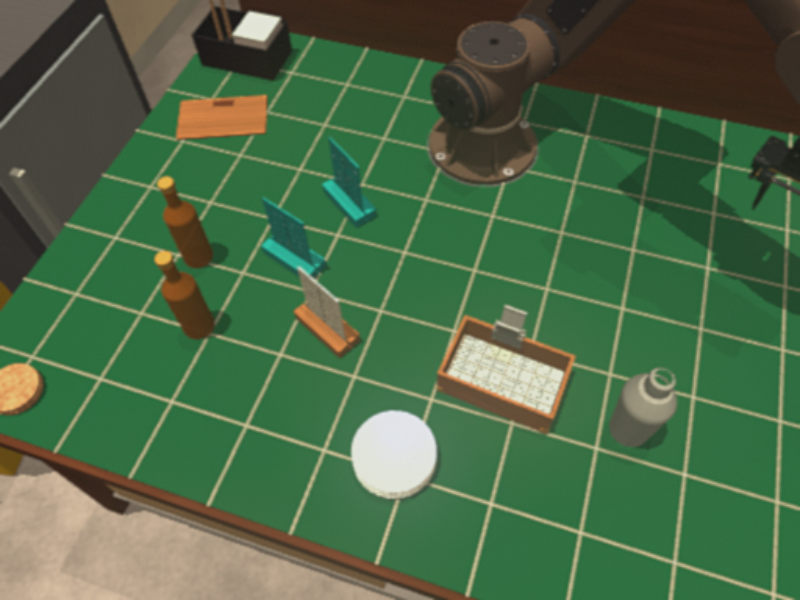

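The top view shows a cedar case at (287,285) with the steel clip on its near wall at (290,303). The score-stand candidates are the cedar block with a white card at (433,280) and two turquoise look-alikes at (490,333) and (472,410), so I choose the cedar one. The clip is the only steel one. Next I measure from depth.

```bash
cat > m.py <<'E'
from h import *
def rect(P): 
    (c,s,a)=cv2.minAreaRect(P[:,:2].astype(np.float32)); return np.round(c,1),np.round(s,1),round(a,2)
def win(X,u0,u1,v0,v1,z0,z1):
    P=X[v0:v1,u0:u1].reshape(-1,3); return P[(P[:,2]>z0)&(P[:,2]<z1)]
def lineof(P):
    c=P[:,:2].mean(0); w=np.linalg.svd(P[:,:2]-c,full_matrices=False)[2][0]; return np.round(c,1),round(np.degrees(np.arctan2(w[1],w[0]))%180,2)
E
python3 - <<'E'
from m import *
s=.64
for n,cb,kb in(('top',(230,340,245,325),(395,470,250,310)),('scene',(430,585,295,440),(285,365,260,365))):
    z=load(n);X=cloud(z)
    f=lambda b:[int(q*s) for q in b]
    P=win(X,*f(cb),60,76);print(n,'case rim',len(P),rect(P),np.median(P[:,2]))
    P=win(X,*f(cb),85,140);print('clip hi',len(P),P.min(0).round(),P.max(0).round(),lineof(P),rect(P))
    P=win(X,*f(kb),15,45);print('block',len(P),rect(P),np.median(P[:,2]))
    P=win(X,*f(kb),80,175);print('card',len(P),P.min(0).round(),P.max(0).round(),lineof(P),rect(P))
z=load('top');cv2.imwrite('pics/c1.png',np.hstack([cv2.resize(z['p'][155:210,145:220],None,fx=5,fy=5,interpolation=2),cv2.resize(z['p'][155:210,245:325],None,fx=5,fy=5,interpolation=2)]))
E
```

```text
top case rim 354 (array([571.6, 187.4]), array([212.2, 136.8]), 83.44) 68.01882197789531
clip hi 87 [488. 153.  85.] [530. 199. 130.] (array([515.3, 173.6]), np.float64(166.74)) (array([508.8, 176.1]), array([46.3, 41.9]), 89.11)
block 330 (array([ 567.3, -161.8]), array([130. ,  55.9]), 65.25) 26.97194371428383
card 199 [ 545. -210.   81.] [ 594. -114.  170.] (array([ 567.9, -162.1]), np.float64(63.8)) (array([ 568.6, -162.2]), array([104.1,   6.3]), 63.58)
scene case rim 743 (array([574. , 188.4]), array([209.9, 137.3]), 84.01) 69.43379400333265
clip hi 244 [489. 150.  85.] [536. 203. 130.] (array([509.1, 177.1]), np.float64(176.26)) (array([512.8, 176.5]), array([53.6, 46. ]), 87.71)
block 723 (array([ 533.8, -195.1]), array([242.4,  96.2]), 41.99) 28.580621663148563
card 364 [ 548. -210.   81.] [ 597. -113.  165.] (array([ 573.7, -159. ]), np.float64(63.98)) (array([ 571.1, -161. ]), array([108. ,   7.3]), 63.57)
```

View pics/c1.png

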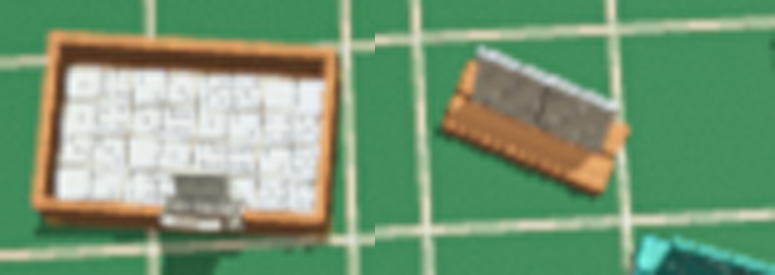

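Case confirmed: its long axis is at about 83.7°, with the clip on the near wall at about (510,176). The cedar stand's card is at about 63.7°. I'll move above the clip.

Emit:
servo_tool:
  moves: [0.69,-1,0,-0.414,1,0.69,-1,0,-0.414,1,0.69,-1,0,-0.414,1,0.69,-1,0,-0.414,1,0.69,-1,0,-0.414,1,0.69,-1,0,-0.414,1,0.69,-1,0,-0.414,1,0.69,-1,0,-0.414,1,0.69,-1,0,-0.414,1,0.69,-1,0,-0.414,1,0.69,-1,0,-0.414,1,0.69,-1,0,-0.414,1]

```text
t: 1.1
eef_pos: [510.3, 177.1, 214.5]
tcp_rot: [3.141, 0.0, 1.454]
ft_force: [0.3, 0.7, -0.1]
opening: 1.002
grip_force: 0.0
```

Emit:
servo_tool:
  moves: [0,0,0,0,1,0,0,0,0,1,0,0,0,0,1]

```text
t: 1.35
eef_pos: [508.4, 180.2, 214.4]
tcp_rot: [-3.141, 0.0, 1.459]
ft_force: [0.8, 0.4, 1.2]
opening: 0.999
grip_force: 0.0
```

```bash
python3 - <<'E'
from m import *
s=state();print(s['t'],s['eef_pos'],s['tcp_rot'])
p,d=grab('wrist'); cv2.imwrite('pics/w1.png',p)
X=cloud(load('wrist'))
M=np.abs(X[...,1]-178)<110
M&=(X[...,0]>440)&(X[...,0]<660)
P=X[M]
for a,b in((62,76),(95,110),(110,120),(120,132)):
    Q=P[(P[:,2]>a)&(P[:,2]<b)]
    if len(Q)>5: print(a,b,len(Q),Q.min(0).round(),Q.max(0).round(),rect(Q))
E
```

```text
1.35 [508.44789669 180.18618023 214.42457944] [-3.14090035e+00  7.43827486e-05  1.45886784e+00]
62 76 2554 [500.  83.  62.] [652. 288.  76.] (array([573.1, 189.4]), array([210.9, 136.8]), 83.9)
95 110 316 [494. 156.  95.] [532. 199. 110.] (array([512.5, 177.4]), array([40.4, 34.6]), 84.13)
110 120 71 [490. 156. 110.] [535. 200. 120.] (array([512.3, 177.6]), array([40.6, 42.4]), 84.51)
120 132 351 [490. 156. 120.] [535. 200. 124.] (array([512.4, 177.5]), array([39.7, 42.4]), 83.63)
```

View pics/w1.png

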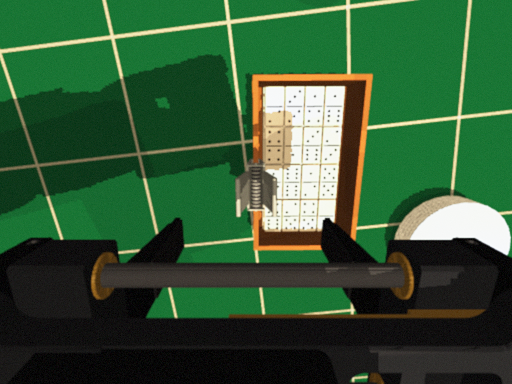

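The wrist view shows the clip at (257,190) on the case's near wall. Depth gives its centre at (512.4,177.5), square to the tool, with the handle tops at 124. I'll descend.

Emit:
servo_tool:
  moves: [0.01,-0.007,-0.1,0.001,1,0.01,-0.007,-0.2,0.001,1,0.01,-0.007,-0.26,0.001,1,0.01,-0.007,-0.295,0.001,1,0.01,-0.007,-0.295,0.001,1,0.01,-0.007,-0.295,0.001,1,0.01,-0.007,-0.295,0.001,1]

```text
t: 1.98
eef_pos: [513.1, 178.0, 97.8]
tcp_rot: [3.14, -0.001, 1.463]
ft_force: [0.2, 0.4, 0.1]
opening: 0.998
grip_force: 0.0
```

Emit:
servo_tool:
  moves: [0,0,0,0,0.6,0,0,0,0,0.5,0,0,0,0,0.45,0,0,0,0,0.4,0,0,0,0,0.35,0,0,0,0,0.3,0,0,0,0,0.25,0,0,0,0,0.1,0,0,0,0,0,0,0,0,0,0,0,0,0,0,0,0,0,0,0,0]

```text
t: 2.98
eef_pos: [512.8, 177.2, 96.6]
tcp_rot: [-3.142, 0.0, 1.462]
ft_force: [0.2, -0.7, -1.3]
opening: 0.217
grip_force: 12.3
```

```bash
python3 - <<'E'
from m import *
print(state())
p,d=grab('wrist'); cv2.imwrite('pics/w2.png',p)
E
```

```text
{'t': 2.9833, 'joints': array([ 2.11006330e-01,  5.29275293e-01,  1.88130345e+00, -5.16937115e-05,
        7.31102221e-01,  3.19516261e-01]), 'qvel': array([ 0.00157863, -0.00076372, -0.00121429,  0.00050887,  0.00187753,
       -0.00066073]), 'tau': array([-3.55926831e-02, -5.65638328e+01, -1.84535784e+01,  5.80377190e-02,
       -2.09267868e-02,  1.29607729e-04]), 'eef_pos': array([512.81655751, 177.2277743 ,  96.58078364]), 'tcp_rot': array([-3.14151965e+00,  6.05039393e-05,  1.46232488e+00]), 'ft_force': array([ 0.2197613 , -0.71764504, -1.26281276]), 'moment': array([-0.12204604,  0.05264655, -0.03488512]), 'grip_force': 12.279203528305516, 'opening': 0.21728379686104474}
```

View pics/w2.png

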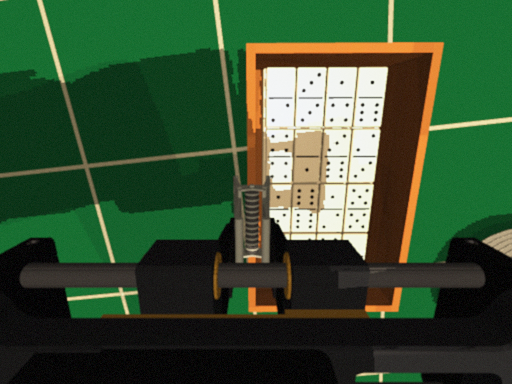

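The handles are squeezed to the stop (opening 0.217) and the jaws are spread around the wall. I'll lift.

Emit:
servo_tool:
  moves: [0,0,0,0,0,0,0,0,0,0,0,0,0,0,0,0,0,0.02,0,0,0,0,0.04,0,0,0,0,0.08,0,0,0,0,0.12,0,0,0,0,0.18,0,0,0,0,0.25,0,0,0,0,0.35,0,0,0,0,0.4,0,0,0,0,0.4,0,0]

```text
t: 4.03
eef_pos: [514.2, 177.6, 262.2]
tcp_rot: [3.134, -0.003, 1.462]
ft_force: [-0.5, 0.2, -0.8]
opening: 0.204
grip_force: 30.0
```

Emit:
servo_tool:
  moves: [0,0,0,0,0,0,0,0,0,0,0,0,0,0,0]

```text
t: 4.28
eef_pos: [512.3, 177.1, 255.6]
tcp_rot: [-3.14, 0.001, 1.462]
ft_force: [-0.4, 0.1, -0.6]
opening: 0.201
grip_force: 30.0
```

```bash
python3 - <<'E'
from m import *
s=state();print(s['eef_pos'],s['tcp_rot'],s['opening'],s['grip_force'])
p,d=grab('scene');p,d=grab('scene')
z=load('scene');X=cloud(z)
M=(abs(X[...,0]-s['eef_pos'][0])<70)&(abs(X[...,1]-s['eef_pos'][1])<40)&(X[...,2]>140)
v,u=np.where(M);v0,u0=v.min(),u.min();print(u.min(),u.max(),v.min(),v.max())
cv2.imwrite('pics/s2.png',cv2.resize(p[max(v0-10,0):v.max()+10,max(u0-10,0):u.max()+10],None,fx=5,fy=5,interpolation=2)[:600,:800])
P=X[M]
for a in range(180,330,5):
    Q=P[(P[:,2]>a)&(P[:,2]<=a+5)]
    if len(Q): print(a,len(Q),Q.min(0).round(),Q.max(0).round())
E
```

```text
[512.32526399 177.0850052  255.55482913] [-3.13969922e+00  6.96906031e-04  1.46230559e+00] 0.2014758985120488 29.961077012121677
316 387 33 196
195 7 [501. 155. 196.] [531. 204. 200.]
200 31 [523. 147. 200.] [531. 202. 205.]
205 32 [502. 148. 205.] [531. 204. 210.]
210 30 [503. 147. 210.] [531. 205. 215.]
215 27 [522. 155. 215.] [530. 200. 220.]
220 36 [520. 148. 220.] [529. 202. 225.]
225 19 [507. 151. 225.] [529. 204. 230.]
230 1 [527. 203. 233.] [527. 203. 233.]
235 5 [504. 192. 235.] [527. 205. 239.]
240 3 [511. 202. 240.] [522. 204. 244.]
```

View pics/s2.png

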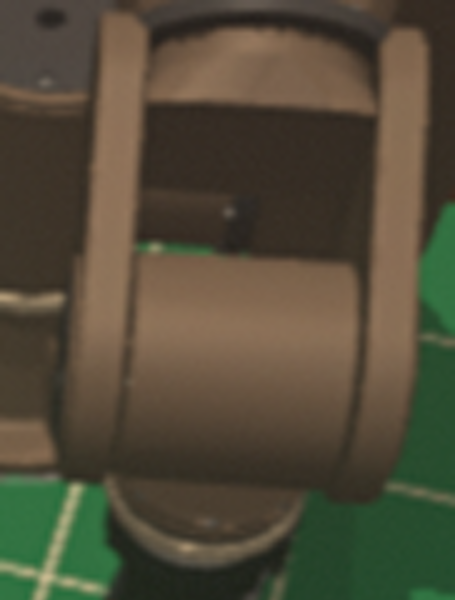

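The clip is gripped at 30 N and fully squeezed. Depth puts the lips about 57.5 mm below the TCP and clear of the case; the crop itself only shows the wrist. Next I go above the card with the lips about 38 mm over its edge.

Emit:
servo_tool:
  moves: [0.004,-0.03,0,-0.004,0,0.012,-0.08,0,-0.012,0,0.025,-0.16,0,-0.022,0,0.04,-0.25,0,-0.034,0,0.056,-0.34,0,-0.045,0,0.072,-0.43,0,-0.056,0,0.088,-0.52,0,-0.067,0,0.104,-0.61,0,-0.078,0,0.118,-0.7,0,-0.09,0,0.13,-0.77,0,-0.1,0,0.138,-0.82,0,-0.107,0,0.142,-0.8465,0,-0.111,0]

```text
t: 5.38
eef_pos: [569.4, -164.5, 255.8]
tcp_rot: [-3.141, 0.0, 1.11]
ft_force: [0.8, 0.8, -0.9]
opening: 0.204
grip_force: 30.0
```

Emit:
servo_tool:
  moves: [0,0,0,0,0,0,0,0,0,0,0,0,0,0,0,0,0,0,0,0]

```text
t: 5.72
eef_pos: [569.5, -160.1, 256.8]
tcp_rot: [-3.142, -0.0, 1.115]
ft_force: [-0.1, 0.0, -0.3]
opening: 0.205
grip_force: 30.0
```

```bash
python3 - <<'E'
from m import *
s=state();e=s['eef_pos'];print(s['t'],e,s['tcp_rot'],s['opening'],s['grip_force'])
p,d=grab('wrist'); cv2.imwrite('pics/w3.png',p)
a=np.radians(63.8)
for n in('wrist','scene','top'):
    if n!='wrist': grab(n)
    X=cloud(load(n))
    M=(np.hypot(X[...,0]-569,X[...,1]+161)<75)
    P=X[M]
    for z0,z1 in((20,35),(100,150),(150,168),(180,200),(200,215)):
        Q=P[(P[:,2]>z0)&(P[:,2]<=z1)]
        if len(Q)>5: print(n,z0,len(Q),lineof(Q),rect(Q),np.median(Q[:,2]).round(1))
E
```

```text
5.7167 [ 569.54661077 -160.11882431  256.75560135] [-3.14154509e+00 -1.42823770e-04  1.11529906e+00] 0.20522641855039034 29.961214922368526
wrist 20 2063 (array([ 579.2, -142.1]), np.float64(62.71)) (array([ 571.2, -159.2]), array([127.2,  54.9]), 63.71) 26.9
wrist 100 10 (array([ 594.4, -112.7]), np.float64(154.44)) (array([ 594.6, -112.8]), array([0.2, 2.2]), 64.89) 131.2
wrist 150 129 (array([ 585.4, -131.3]), np.float64(63.91)) (array([ 585.1, -131.8]), array([42.4,  2.1]), 63.9) 159.0
wrist 180 17 (array([ 570.1, -143.5]), np.float64(21.18)) (array([ 573.7, -150.8]), array([36.4, 32.2]), 63.66) 199.4
wrist 200 150 (array([ 575.8, -147. ]), np.float64(145.01)) (array([ 573.4, -151.1]), array([37.5, 32. ]), 64.5) 207.2
scene 20 477 (array([ 584.4, -154.4]), np.float64(72.75)) (array([ 572.6, -160.3]), array([130.8,  56. ]), 64.34) 28.5
scene 100 203 (array([ 573.9, -159. ]), np.float64(63.95)) (array([ 572.2, -162.5]), array([108.4,   5.5]), 65.02) 126.2
scene 150 72 (array([ 575.8, -154.7]), np.float64(64.54)) (array([ 573.4, -160.6]), array([103.7,   5.7]), 65.94) 158.2
scene 200 64 (array([ 581.4, -160.1]), np.float64(83.91)) (array([ 571.7, -161. ]), array([55.7, 32. ]), 65.91) 207.5
```

View pics/w3.png

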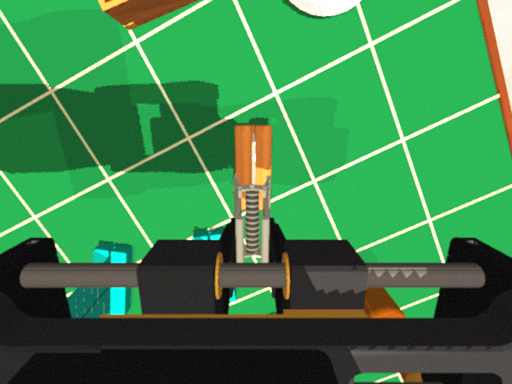

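The wrist view shows the card edge running centrally under the clip at (255,150), parallel to it (63.9°). The clip needs about 2 mm of sideways correction. Then I lower 53 mm.

Emit:
servo_tool:
  moves: [0.005,0,0,0,0,0.005,0,-0.01,0,0,0.005,0,-0.025,0,0,0.005,0,-0.045,0,0,0.005,0,-0.065,0,0,0.005,0,-0.085,0,0,0.005,0,-0.1,0,0,0.005,0,-0.115,0,0,0.005,0,-0.125,0,0,0.005,0,-0.132,0,0,0.005,0,-0.132,0,0,0.005,0,-0.132,0,0]

```text
t: 6.87
eef_pos: [571.7, -161.4, 203.9]
tcp_rot: [3.141, 0.0, 1.114]
ft_force: [-0.1, -0.6, -0.4]
opening: 0.211
grip_force: 30.0
```

Emit:
servo_tool:
  moves: [0,0,0,0,0,0,0,0,0,0,0,0,0,0,0,0,0,0,0,0]

```text
t: 7.2
eef_pos: [571.7, -161.4, 204.1]
tcp_rot: [3.141, -0.0, 1.114]
ft_force: [-0.7, -0.3, -0.7]
opening: 0.206
grip_force: 30.0
```

```bash
python3 - <<'E'
from m import *
s=state();e=s['eef_pos'];print(s['t'],e,s['tcp_rot'],s['opening'],s['grip_force'],s['ft_force'])
p,d=grab('wrist')
X=cloud(load('wrist'))
n=np.array([.898,-.44]);uu=np.array([.44,.898])
M=(np.hypot(X[...,0]-571,X[...,1]+160)<75);P=X[M]
for z0,z1 in((135,145),(145,152),(152,157),(157,163),(163,185)):
    Q=P[(P[:,2]>z0)&(P[:,2]<=z1)]
    if len(Q)>3:
        a=Q[:,:2]@n;b=Q[:,:2]@uu;h,x=np.histogram(a,bins=np.arange(560,608,2));print(z0,len(Q),'u',b.min().round(1),b.max().round(1),dict((int(k),int(c)) for k,c in zip(x,h) if c))
print('tcp n,u',e[:2]@n,e[:2]@uu)
q,_=grab('scene')
cv2.imwrite('pics/f.png',np.hstack([cv2.resize(p[100:260,190:320],(488,600),interpolation=2)]))
X=cloud(load('scene'));M=(np.hypot(X[...,0]-571,X[...,1]+160)<60)&(X[...,2]>100)&(X[...,2]<200);v,u=np.where(M)
cv2.imwrite('pics/g.png',cv2.resize(q[v.min()-5:v.max()+5,u.min()-5:u.max()+5],(600,600),interpolation=2))
E
```

```text
7.2 [ 571.7039481  -161.41431187  204.07029346] [ 3.14114135e+00 -1.20686782e-05  1.11362540e+00] 0.2063700277716194 29.961067736148834 [-0.68002142 -0.31481894 -0.70249605]
135 4 u 160.3 160.5 {582: 2, 584: 2}
145 66 u 98.0 160.5 {566: 5, 568: 29, 570: 4, 582: 2, 596: 5, 598: 19, 600: 2}
152 52 u 99.9 160.6 {568: 21, 570: 3, 580: 1, 582: 1, 584: 1, 596: 1, 598: 24}
157 221 u 58.6 160.5 {568: 8, 570: 16, 572: 2, 580: 30, 582: 92, 584: 37, 596: 14, 598: 22}
163 587 u 80.4 136.2 {570: 31, 572: 49, 574: 17, 576: 18, 578: 82, 580: 86, 582: 14, 584: 19, 586: 58, 588: 104, 590: 17, 592: 24, 594: 37, 596: 31}
tcp n,u 584.4124426131581 106.59968510281209
```

View pics/f.png

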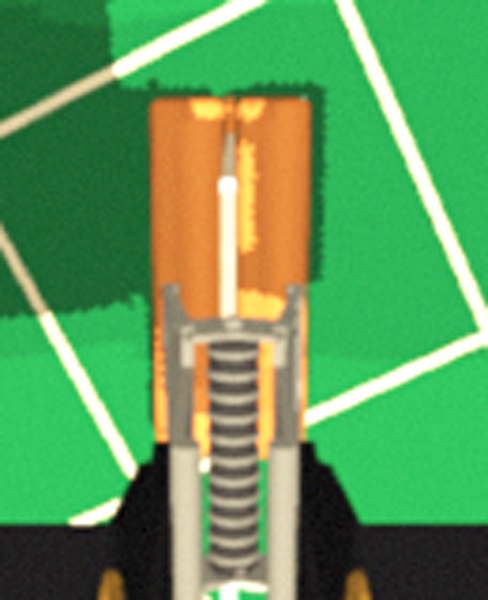

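View pics/g.png

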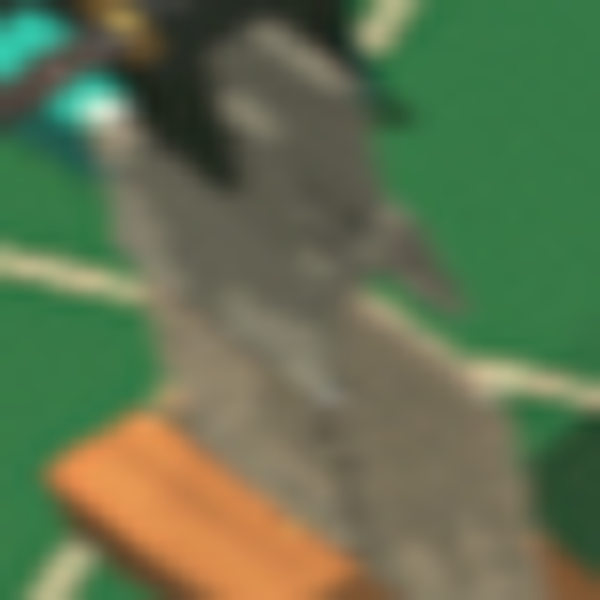

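The jaws sit about 14 mm either side of the card (n = 567 and 600 against the card's 583), with the lips about 14 mm below the edge. Forces on the tool are near zero. I'll hand in.

```bash
python3 -c "
from cell import *
print(job_done())"
```

```text
the job is handed in; nothing more can be done
None
```

The clip is off the case and held squeezed, gaping around the middle of the score card's top edge: jaws about 14 mm either side, lips about 14 mm below the edge, no touching seen; the job is handed in, but no verdict was returned.

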